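Free the test chamber's latched door with the release key

ROBOT

A 6-joint arm with a two-finger parallel gripper is mounted at the origin on the work surface. World frame = base frame: x ahead of the robot, y to its left, z up, the work surface at z = 0. Lengths are in mm, angles in degrees, forces in N, time in s.
With the tool pointing down it reaches from about 300 to 850 mm from the base axis. Payload 4.2 kg.
Tool frame: the origin (TCP) lies midway between the tips of the shut fingers; the grasp point (between the pads) lies 19 mm behind it (env.grasp_offset is the distance from the TCP to the grasp point, in mm); z points along the fingers, y is the line along which they close (so a half turn about z gives the same grasp; the last joint's range is limited). The gripper opens to 91 mm and grips with 3 to 60 N. Pads are 32 mm wide; open, the fingers measure 118 mm over their backs; the gripper's body (76 mm by 178 mm) begins 60 mm behind the grasp point.
Start: joints at [71.104, 18.312, 89.639, -0, 72.044, -1.146], TCP at [175.302, 547.643, 213.976] pointing down, gripper open.
Joint ranges: [-177.97, 177.97], [-48.28, 115.42], [12.27, 149.76], [-77.06, 257.06], [2.81, 150.46], [-146.56, 146.56]. Speed limits (degrees/s): [147.25, 147.25, 180, 180, 180, 180].

INTERFACE

Orientations are given as [roll, pitch, yaw] about the fixed x, y, z axes, in that order (R = Rz(yaw) Ry(pitch) Rx(roll)).
In Python, from workcell import env, optics gives the robot as it stands. The module is installed in compiled form; this text tells all that it offers.
- The arm moves only by the tool send_rows, never from a script. Its argument "targets" is a list that holds one entry, the list of rows, each a list of 7 numbers: the turn, a rotation vector about the world's x, y, z scaled (see below), then the shift along the world's x, y, z scaled (see below), then the closure, from -1 (fully open) to 1 (shut). In form: [[[rx, ry, rz, x, y, z, gripper], ...]]. A call has 1 to 12 rows; each row shifts and turns the commanded pose from where the row before left it; what a row does not reach is not made up. The controller multiplies each number of a shift by 0.2 m and each number of a turn by pi/2 rad. A row lasts 1/10 s, in which the tool goes at most 50 mm and 8.59 degrees, less where a joint would pass 70% of its speed; a pose out of reach is approached as far as the arm can. A call with a number of a shift or a turn outside -1 to 1 is refused whole. A call with a gripper value outside its range is refused whole. The fingers move at their own pace and stop on an object; "grip_force" is the grip in N (left out, the last holds). Time passes only in rows, so rows that do not move let the fingers close. It gives the time, the measured TCP pose, the force, the opening and the grip force at its end, in the units of the state.
- env.state(): the state, without advancing time (a new reading comes with each control period).
- optics.grab_frame(name): name is "scene" or "top"; returns (picture, depth): 384x512x3 uint8, red, green, blue; 384x512 float32, mm along the optical axis (not along the pixel's ray), 0 where there is no reading.
- optics.camera_info(name): a dict with "camera_matrix" (3x3 intrinsics, pixels), "R" (3x3) and "t" (3): a world point X has camera coordinates R X + t. Camera axes: x right, y down, z forward; pixel columns grow to the right and rows downward; lengths in mm; the calibration is good to about 2 mm. A picture is of the moment at which its call begins. camera_info takes no time and is no camera call.
- env.job_done(): hands the job in; it is judged then, once.
Trained networks look in the newest picture that a camera, given by its name, has taken for a name from the list of things; names that differ only in an ending like _2 or _b are one class to them, and where a whole thing is asked for, a point or a joint stands for the part that bears it (a point fixed in the world has none). Each returns a list of dicts, best first, with "conf" (0 to 1); they miss things now and then, are a little off and sometimes report something else, mostly with a low value. They report only what shows in the picture. A call takes as long as a camera call. They do not tell look-alikes from the thing itself.
- optics.silhouettes(camera, name): "mask" (384x512 bool, what is visible of it) and "at" ([column, row] in pixels, amid what is visible of it).
- optics.place_of(camera, name): "at" ([column, row] in pixels: a listed point, or the origin of a listed thing).
The state is a dict: "time_s": time; "qpos": joint angles; "qvel": joint speeds; "effort": joint torques, N m; "ee_pos": TCP position; "ee_rot": TCP orientation; "force": force on the tool from outside, world axes, zero at the start; "torque": the same for the moment, N m; "gripper_width": finger opening in mm; "gripper_force": force on a finger pad.
Only numpy, scipy, OpenCV 4.12 (cv2) and the standard library are available. Lean on these libraries where they do the work, as an engineer would, in place of code of your own. Each camera call takes 0.05 s, during which the arm holds its last target. There are 200 camera calls.

TASK

Take the orange-handled release key out of its stand, reach its shaft down through the narrow gap of the ajar chamber door and gently press the red sprung hook down while pushing the door outwards past its latch, then swing the door wide open (60 degrees or more). Touch the door only with the key, never force it, put the key back in its stand, and leave the other things on the bench alone.

Things in the scene. Friction and masses are not known exactly. Their poses are not given: they have to be found in the camera images.
- key_grip (a point): Centre of the key's orange handle, 22 x 22 mm, 50 mm tall (+-25 mm about this point). Under it a black flange, 28 mm wide, 4 mm thick (underside 29 mm below this point), then a steel shaft, 8 mm thick, clamped so that it stands out 58 to 78 mm below the flange: its length differs each time and is not measured. 0.1 kg. z up the handle, x, y square to its flats. Starts in the stand, flange on its top.
- stand_hole (a point): Mouth of the hole in the key's stand, a fixed aluminium block 60 x 60 mm and 80 mm tall; this point is the centre of the hole in the top face. The hole is 13.5 mm wide, runs right through, vertically.
- door (a joint): Door angle, rad: 0 shut, grows as it swings outwards (clockwise from above), to 1.6. It starts ajar at 0.11 to 0.13 and is caught by its hook at about 0.14. Stiff hinge: about 1 N at the hook's radius moves it, and it stays where it is left. The hook is clear of its strike beyond 0.25.
- door_hinge (a point): Point on the door's upright hinge axis at the height of its top edge (150 mm over the bench), in the plane of its inner face. Axes turn with the door: x from the inner face into the chamber (the door opens towards -x), y along the door from its free edge to the hinge, z up. The white door is 180 mm wide (along -y) and 12 mm thick (on the -x side).
- latch_mark (a point): Door's top inner edge straight above the middle of the hook, at a yellow patch, 145 mm from the hinge axis. Axes as door_hinge. From here the gap runs along +x to the chamber's front edge and strike, 15 to 20 mm away. The key may press door, hook or chamber with at most 18 N.
- hook_zone (a point): Point on the door's inner face 28 mm under latch_mark, same axes, level with the top of the red hook's flat arm at rest. The arm, 22 mm wide along y, stands out from the face along +x; its bare top reaches from the face to 26 mm out. Further out a barb rises 10 mm, behind the strike. This point does not move with the hook.
- strike_zone (a point): Front edge of the fixed chamber, at its top, above the dark strike (a 6 mm thick plate) that holds the hook's barb. The hook slides straight down on a spring: 3 N starts it, then 0.7 N per mm. The barb clears the strike when the arm is 8.5 mm down; a hard stop comes at 11 mm (11 N), where force shoots up. Let go, it springs up. Axes as the chamber's.
- chamber: Fixed grey steel chamber, 180 x 180 x 150 mm, open in front; origin under its middle, front (door side) towards its -x, the door's hinge at its front +y corner.
- jar: Small brown jar with a blue cap, 52 mm wide, 80 mm tall, loose; leave alone. Origin under its middle.
- puck: Steel sensor puck, 40 mm wide, 32 mm tall, loose; leave alone. Origin under its middle.
- bar: Aluminium calibration bar, 35 x 160 x 30 mm, long along its y, loose; leave alone. Origin under its middle.
There are look-alikes about, which are no part of the job. What is shaped like the part that bears key_grip but brown or green is not meant. What is shaped like the part that bears stand_hole but black is not meant.

How it is judged (in metres and radians):
On the way, in this order (a step that is already met when the one before it is completed fails the run):
1. the key is drawn out of its stand (z of key_grip in the frame of stand_hole above 0.11 m), for 0.1 s.
2. the door is freed past its latch (value of joint door above 0.28 rad and horizontal distance between key_grip and latch_mark below 0.06 m), for 0.1 s.
3. the door stands wide open (value of joint door above 1 rad), for 0.2 s.
At the end, for the whole second after the job is handed in: The door stands open by more than 1.0 rad (57 degrees) and still; the key stands upright (within 0.12 rad) in its stand, within 10 mm of the hole's centre and with its flange down on the block (within 7 mm), released (value of joint door above 1 rad and velocity of joint door below 0.05 rad/s and horizontal distance between key_grip and stand_hole below 0.01 m and z of key_grip in the frame of stand_hole below 0.036 m and angle between key_grip's own z axis and vertical below 0.12 rad); the robot touches nothing.
It fails at once if the key presses the door, its hook or the chamber with more than 18 N (contact force between key and chamber above 18 N).
It fails at once if the gripper touches the door or the hook itself (contact force between any of the fingers, the arm and door above 1 N).
It fails at once if jar, puck or bar is moved by more than 20 mm or tipped (distance of any of jar, puck, bar from where it was at the start of the episode above 0.02 m or angle between any of jar, puck's own z axis and vertical above 0.3 rad).
It also fails if it takes over 72 s, if anything falls off the work surface, if the arm or the gripper's body presses on something with over 40 N, if the wrist force passes 120 N, or if a joint passes its speed limit or range.

## Working session

There is one attempt and no reset: what is moved stays moved. The work goes in short steps, Python scripts to look and compute and a tool call to move; the robot and the scene stay as the last step left them, time stands still between calls to the robot, and variables do not carry over. Pictures are saved under pics/ and viewed, at most 10 in all, crops included, and the job is handed in when it is done.

Besides the shell and the picture viewer there is one more tool, called after ">>>" as name([rows], argument=value, ...), one row to a line, values as JSON. send_rows: Moves the arm, as the interface text tells. Its arguments: {"type":"object","properties":{"targets":{"type":"array"},"grip_force":{"type":"number"}},"required":["targets"]}

```bash
mkdir -p pics
cat > h.py <<'E'
import numpy as np, cv2
from workcell import env, optics
def cam(n):
    c=optics.camera_info(n); return np.array(c["camera_matrix"]),np.array(c["R"]),np.array(c["t"]).ravel()
def px2w(n,px,d):
    K,R,t=cam(n); p=np.linalg.inv(K)@np.array([px[0],px[1],1.])*d
    return R.T@(p-t)
def atz(n,px,z):
    K,R,t=cam(n); r=R.T@(np.linalg.inv(K)@np.array([px[0],px[1],1.])); c=-R.T@t
    return c+r*(z-c[2])/r[2]
def cloud(n,dep):
    K,R,t=cam(n); v,u=np.mgrid[:384,:512]
    p=np.stack([u*1.,v*1.,np.ones(u.shape)],-1)@np.linalg.inv(K).T*dep[...,None]
    return (p-t)@R
def save(img,f,s=1.5):
    cv2.imwrite("pics/"+f,cv2.resize(img[...,::-1],None,fx=s,fy=s,interpolation=cv2.INTER_CUBIC))
E
python3 - <<'E'
from h import *
np.set_printoptions(precision=1,suppress=True)
print(env.state(), env.grasp_offset)
ims=[]
for n in("scene","top"):
    im,d=optics.grab_frame(n); np.savez(n+"0.npz",im=im,d=d); save(im,n+"0.png")
    K,R,t=cam(n); print(n,"cam at",-R.T@t,"fwd",R[2])
    for k in("key_grip","stand_hole","door_hinge","latch_mark","hook_zone","strike_zone","chamber","jar","puck","bar"):
        for o in optics.place_of(n,k)[:3]:
            u,v=o["at"]; dd=d[int(round(v)),int(round(u))]
            print(k,round(o["conf"],2),np.array(o["at"]),px2w(n,o["at"],dd) if dd>0 else None)
E
```

```text
{'time_s': 0.0, 'qpos': array([71.1, 18.4, 89.7, -0. , 72. , -1.1]), 'qvel': array([-0.1, -0.1,  0.1, -0. , -0.1, -0.1]), 'effort': array([  0. , -41.2, -23.2,   0.1,   0. ,  -0. ]), 'ee_pos': array([175.1, 547.1, 213.1]), 'ee_rot': array([-179.9,   -0. ,  162.2]), 'force': array([ 0.2,  0.5, -0.5]), 'torque': array([-0. ,  0.1, -0. ]), 'gripper_force': 0.0, 'gripper_width': 91.45120705923958} 18.8
scene cam at [ 887.9 -382.7  970.5] fwd [-0.4  0.3 -0.9]
key_grip 0.74 [159.  242.1] [ 492.9 -279.5  133.9]
key_grip 0.66 [128.5 274.7] [ 510.6 -363.   131.9]
key_grip 0.51 [109.3 254.8] [ 444.1 -369.2  117.8]
stand_hole 0.96 [161.5 248.7] [ 493.8 -280.2  103. ]
stand_hole 0.75 [220.1 257.8] [ 573.9 -192.9   65.1]
door_hinge 0.67 [263.5 132.7] [348.5 128.8   2.5]
latch_mark 0.64 [299.4 184.7] None
hook_zone 0.59 [292.5 190.4] [577.4   5.4 134.8]
strike_zone 0.8 [303.6 181.6] [579.8  34.5 143.2]
strike_zone 0.55 [159.9 246.9] [ 491.  -281.1  108.6]
strike_zone 0.24 [132.9 199.7] [ 312.6 -251.1   27. ]
chamber 0.59 [314.1 179.3] [592.9  51.5 151. ]
jar 0.75 [192.4 357.3] [ 701.5 -359.3   80.
[... 284 characters left out ...]
3 -266.9  134.9]
stand_hole 0.63 [360.1 215.6] [ 484.8 -262.2  133.7]
stand_hole 0.57 [323.1 172. ] [ 578.1 -199.6   54.2]
door_hinge 0.83 [201.6 235.9] [437.4  51.  148.7]
door_hinge 0.7 [175.  188.1] [528.4 102.5 168.5]
latch_mark 0.9 [222.4 168.8] [569.7  14.  150.9]
hook_zone 0.62 [360.  218.4] [ 479.2 -262.2  133.3]
hook_zone 0.56 [220.8 166.3] [574.4  17.2 151.4]
strike_zone 0.73 [210.6 162.7] [581.5  37.8 147.3]
chamber 0.89 [175.4 189.4] [526.9 104.8 150.4]
chamber 0.35 [220.8 166.5] [574.1  17.2 151.4]
jar 0.72 [388.7 133.2] [ 667.1 -341.8   55.9]
puck 0.87 [299.8  92.5] [ 758.5 -147.2   33. ]
bar 0.85 [338.4 298.2] [ 301.5 -242.1   31.6]
bar 0.2 [390.  129.3] [ 672.3 -339.2   73.1]
```

View pics/top0.png

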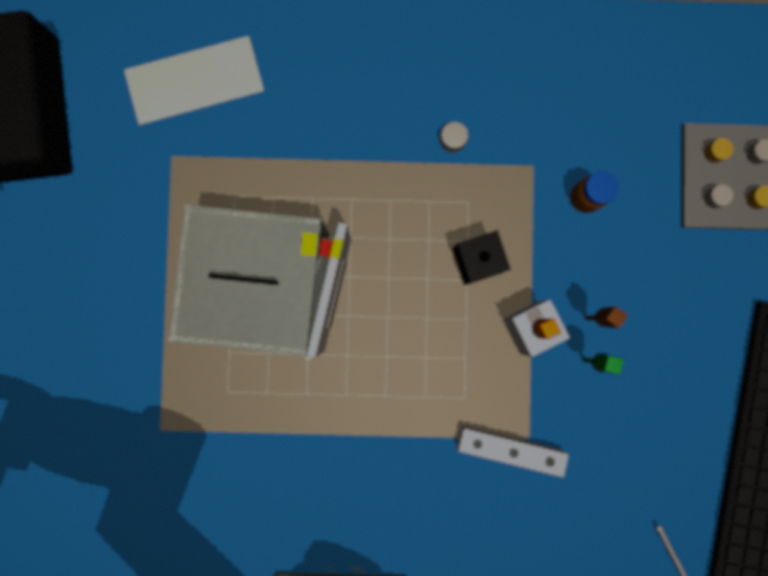

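View pics/scene0.png

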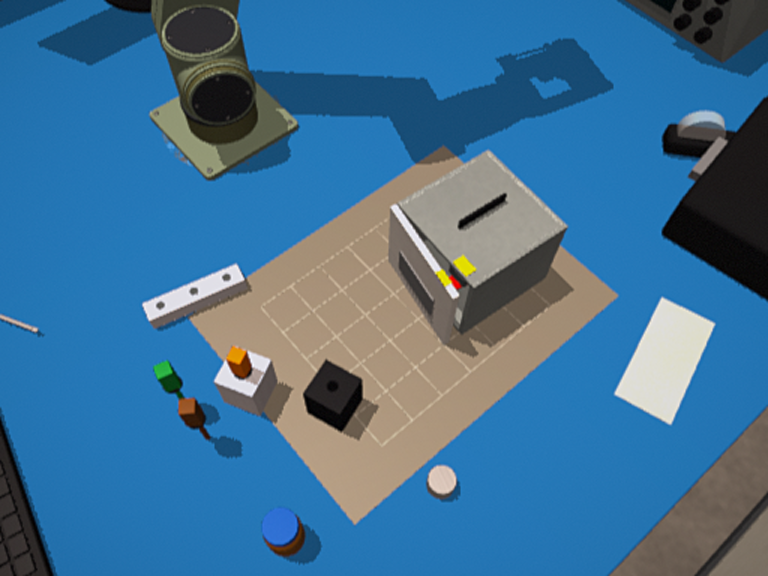

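The top view shows the orange key at about (547,328)/1.5 px in the white stand. The door's yellow patch is at (336,248)/1.5, the hook (red) at (325,248)/1.5 and the hinge at about (311,355)/1.5. The scene view agrees. Next I'll fit the geometry.

Run:
```python
from h import *
np.set_printoptions(precision=1,suppress=True)
for n in("top","scene"):
    z=np.load(n+"0.npz"); im,d=z["im"],z["d"]; hsv=cv2.cvtColor(im,cv2.COLOR_RGB2HSV).astype(int); H,S,V=hsv[...,0],hsv[...,1],hsv[...,2]
    P=cloud(n,d); print("==",n)
    x,y,zz=P[...,0],P[...,1],P[...,2]
    def rect(m,zp,name):
        m=m.astype(np.uint8); c,lab,st,ce=cv2.connectedComponentsWithStats(m)
        if c<2: print(name,"none"); return
        for i in 1+np.argsort(-st[1:,4])[:2]:
            if st[i,4]<6: continue
            v,u=np.nonzero(lab==i)
            W=np.array([atz(n,(a,b),zp)[:2] for a,b in zip(u,v)],np.float32)
            r=cv2.minAreaRect(W); q=P[lab==i]; q=q[np.isfinite(q).all(1)]
            print(name,st[i,4],"cent",W.mean(0),"rect",np.array(r[0]),np.array(r[1]),round(r[2],1),"depthmed",np.median(q,0))
            print("   box",cv2.boxPoints(r).ravel())
    reg=(x>350)&(x<700)&(y>-60)&(y<250)
    rect((H>24)&(H<34)&(S>170)&(V>110)&reg,150,"yellow")
    rect(((H<5)|(H>174))&(S>170)&(V>80)&reg,125,"red")
    rect((H>8)&(H<22)&(S>170)&(V>110)&(x>430)&(x<560)&(y>-330)&(y<-220)&(zz>120),134,"orange")
    rect((abs(zz-80)<10)&(S<60)&(x>400)&(x<560)&(y>-330)&(y<-200),80,"stand")
    rect((abs(zz-150)<8)&(x>400)&(x<640)&(y>20)&(y<260)&(S<60)&(V<175),150,"chamber")
    rect((abs(zz-150)<8)&reg&(S<60)&(V>175),150,"door")
    for nm in("door","chamber","stand_hole","key_grip"):
        for o in optics.silhouettes(n,nm)[:2]:
            m=o["mask"]; print(nm,o["conf"],m.sum()); 
            if nm in("door","chamber") and n=="top": rect(m&(abs(zz-150)<10),150,nm+"_sil")
            if nm=="stand_hole": rect(m&(abs(zz-80)<10),80,nm+"_sil")
```

```text
== top
yellow 131 cent [581.5  47.1] rect [581.4  47.1] [18.3 27.3] 84.6 depthmed [580.5  46.5 151.3]
   box [566.9  39.3 594.1  36.7 595.9  54.9 568.6  57.5]
yellow 68 cent [577.   10.8] rect [576.9  11.2] [12.4 21.1] 77.6 depthmed [577.1  10.9 151.2]
   box [565.2   7.4 585.8   2.9 588.5  15.  567.9  19.5]
red 64 cent [580.5  29.3] rect [580.3  29.2] [11.9 21.9] 80.4 depthmed [581.   29.4 122.3]
   box [568.5  25.1 590.1  21.5 592.1  33.2 570.5  36.9]
orange 88 cent [ 479.  -273.7] rect [ 479.7 -273.8] [18.6 18.9] 27.8 depthmed [ 478.5 -273.7  134.6]
   box [ 467.  -269.8  475.8 -286.5  492.3 -277.8  483.5 -261.1]
stand 629 cent [ 479.1 -270.4] rect [ 478.8 -273.4] [60.3 62. ] 27.8 depthmed [ 479.3 -267.3   80.5]
   box [ 437.6 -260.1  466.6 -314.9  519.9 -286.7  491.  -231.9]
stand 23 cent [ 557.1 -209.2] rect [ 555.7 -211.5] [ 6.4 19.2] 1.5 depthmed [ 556.8 -208.6   81.4]
   box [ 552.2 -202.   552.7 -221.2  559.1 -221.   558.6 -201.8]Traceback (most recent call last):
  File "<stdin>", line 22, in <module>
  File "<stdin>", line 13, in rect
  File "h.py", line 9, in atz
    K,R,t=cam(n); r=R.T@(np.linalg.inv(K)@np.array([px[0],px[1],1.])); c=-R.T@t
          ~~~^^^
  File "h.py", line 4, in cam
    c=optics.camera_info(n); return np.array(c["camera_matrix"]),np.array(c["R"]),np.array(c["t"]).ravel()
ValueError: time passes only in moves, steps and waits
```

```bash
python3 - <<'E'
s=open('h.py').read().replace("def cam(n)","import functools\n@functools.cache\ndef cam(n)"); open('h.py','w').write(s)
E
python3 - <<'E'
from h import *
np.set_printoptions(precision=1,suppress=True)
for n in("top","scene"):
    z=np.load(n+"0.npz"); im,d=z["im"],z["d"]; hsv=cv2.cvtColor(im,cv2.COLOR_RGB2HSV).astype(int); H,S,V=hsv[...,0],hsv[...,1],hsv[...,2]
    P=cloud(n,d); print("==",n)
    x,y,zz=P[...,0],P[...,1],P[...,2]
    def rect(m,zp,name):
        m=m.astype(np.uint8); c,lab,st,ce=cv2.connectedComponentsWithStats(m)
        for i in (1+np.argsort(-st[1:,4]))[:2]:
            if st[i,4]<20: continue
            v,u=np.nonzero(lab==i)
            W=np.array([atz(n,(a,b),zp)[:2] for a,b in zip(u,v)],np.float32)
            r=cv2.minAreaRect(W)
            print(name,st[i,4],"cent",W.mean(0),"rect",np.array(r[0]),np.array(r[1]),round(r[2],1),"depthmed",np.median(P[lab==i],0))
            print("   box",cv2.boxPoints(r).ravel())
    reg=(x>350)&(x<700)&(y>-60)&(y<250)
    rect((abs(zz-150)<8)&reg,150,"chamber/door")
    if n=="scene":
        rect((H>24)&(H<34)&(S>170)&(V>110)&reg,150,"yellow")
        rect((H>8)&(H<22)&(S>170)&(V>110)&(x>430)&(x<560)&(y>-330)&(y<-220)&(zz>130),134,"orange")
        rect((abs(zz-80)<10)&(S<60)&(x>400)&(x<560)&(y>-330)&(y<-220),80,"stand")
    optics.grab_frame(n)
    for nm in("door","chamber"):
        for o in optics.silhouettes(n,nm)[:2]:
            m=o["mask"]; print(nm,o["conf"],m.sum()); 
            rect(m&(abs(zz-150)<8),150,nm+"_sil")
E
```

```text
== top
chamber/door 8873 cent [532.1 123. ] rect [531.8 113.4] [214.3 180.3] 85.3 depthmed [530.8 123.3 150.2]
   box [433.2  14.  612.9  -0.7 630.4 212.9 450.7 227.6]
door 0.59 294
door 0.57 1004
door_sil 523 cent [522.9  22.6] rect [521.4  23.2] [ 12.6 175.8] 78.2 depthmed [524.   22.7 150.2]
   box [434.   35.1 606.1  -0.9 608.7  11.4 436.6  47.4]
chamber 0.94 9826
chamber_sil 8805 cent [531.9 123.1] rect [531.8 113.5] [214.3 180.1] 85.3 depthmed [530.7 123.5 150.2]
   box [433.2  14.1 612.7  -0.7 630.3 212.9 450.8 227.7]
== scene
chamber/door 5827 cent [537.8 116.3] rect [533.9 111. ] [217.1 183.8] 85.3 depthmed [541.5 114.8 150.1]
   box [433.5  10.3 616.6  -4.7 634.3 211.7 451.2 226.7]
yellow 112 cent [581.3  48.6] rect [581.4  48.5] [18.6 29.5] 87.8 depthmed [581.9  47.7 151.4]
   box [566.3  39.9 595.8  38.7 596.6  57.2 567.   58.4]
yellow 56 cent [576.3  12.1] rect [576.5  12.4] [11.9 23.9] 77.5 depthmed [576.9  11.4 151.6]
   box [563.6   9.2 586.9   4.  589.5  15.6 566.1  20.8]
orange 108 cent [ 481.1 -275.9] rect [ 481.1 -276.2] [20.8 22.6] 29.8 depthmed [ 481.5 -276.1  134.4]
   box [ 466.4 -271.6  477.7 -291.1  495.7 -280.8  484.5 -261.2]
stand 576 cent [ 489.5 -278.5] rect [ 482.2 -276.1] [63.3 62.8] 27.6 depthmed [ 491.2 -283.5   80.2]
   box [ 439.6 -262.9  468.7 -318.6  524.8 -289.3  495.8 -233.6]
door 0.56 2085
door_sil 463 cent [530.3  19.2] rect [526.5  20. ] [ 16.4 179.5] 78.3 depthmed [532.3  19.2 149.9]
   box [436.9  30.3 612.7  -6.3 616.    9.8 440.2  46.3]
chamber 0.81 9391
chamber_sil 5764 cent [538.1 115.6] rect [534.1 110.6] [216.6 183.5] 85.4 depthmed [541.7 114.1 150.1]
   box [434.   10.  616.9  -4.7 634.3 211.2 451.4 225.9]
```

Fitted poses: key and stand at about (480,-275) with yaw 28°, latch at about (578,17.5), hinge at about (436,47). The door angle comes out at about 0.124 rad, which matches the stated range. I'll move above the key now.

>>> send_rows([
  [[0,0,-0.0246,0.0763,-0.2056,-0.006,-1],[0,0,-0.0246,0.0763,-0.2056,-0.006,-1],[0,0,-0.0246,0.0763,-0.2056,-0.006,-1],[0,0,-0.0246,0.0763,-0.2056,-0.006,-1],[0,0,-0.0246,0.0763,-0.2056,-0.006,-1],[0,0,-0.0246,0.0763,-0.2056,-0.006,-1],[0,0,-0.0246,0.0763,-0.2056,-0.006,-1],[0,0,-0.0246,0.0763,-0.2056,-0.006,-1],[0,0,-0.0246,0.0763,-0.2056,-0.006,-1],[0,0,-0.0246,0.0763,-0.2056,-0.006,-1]],
])

```text
time_s: 2.4
ee_pos: [328.2, 134.9, 202.3]
ee_rot: [179.9, 0.0, 140.0]
force: [1.2, 0.6, -0.8]
gripper_width: 91.2
gripper_force: 0.0
```

>>> send_rows([
  [[0,0,-0.0246,0.0763,-0.2056,-0.006,-1],[0,0,-0.0246,0.0763,-0.2056,-0.006,-1],[0,0,-0.0246,0.0763,-0.2056,-0.006,-1],[0,0,-0.0246,0.0763,-0.2056,-0.006,-1],[0,0,-0.0246,0.0763,-0.2056,-0.006,-1],[0,0,-0.0246,0.0763,-0.2056,-0.006,-1],[0,0,-0.0246,0.0763,-0.2056,-0.006,-1],[0,0,-0.0246,0.0763,-0.2056,-0.006,-1],[0,0,-0.0246,0.0763,-0.2056,-0.006,-1],[0,0,-0.0246,0.0763,-0.2056,-0.006,-1],[0,0,0,0,0,0,-1],[0,0,0,0,0,0,-1]],
])

```text
time_s: 3.6
ee_pos: [480.3, -275.2, 189.4]
ee_rot: [-180.0, -0.1, 117.9]
force: [1.0, 0.7, -0.2]
gripper_width: 91.4
gripper_force: 0.0
```

>>> send_rows([
  [[0,0,0,0,0,-0.08,-1],[0,0,0,0,0,-0.08,-1],[0,0,0,0,0,-0.08,-1],[0,0,0,0,0,-0.08,-1],[0,0,0,0,0,-0.08,-1],[0,0,0,0,0,-0.08,-1],[0,0,0,0,0,0,-1],[0,0,0,0,0,0,-1]],
])

```text
time_s: 4.4
ee_pos: [480.4, -273.8, 94.5]
ee_rot: [180.0, -0.0, 118.0]
force: [-1.2, 0.8, 0.0]
gripper_width: 91.4
gripper_force: 0.0
```

>>> send_rows([
  [[0,0,0,0,0,0,1],[0,0,0,0,0,0,1],[0,0,0,0,0,0,1],[0,0,0,0,0,0,1],[0,0,0,0,0,0,1],[0,0,0,0,0,0,1],[0,0,0,0,0,0,1],[0,0,0,0,0,0,1],[0,0,0,0,0,0,1],[0,0,0,0,0,0,1]],
], grip_force=45)

```text
time_s: 5.4
ee_pos: [480.4, -274.8, 93.9]
ee_rot: [-180.0, -0.0, 118.0]
force: [-0.4, 0.1, -0.2]
gripper_width: 22.1
gripper_force: 45.0
```

>>> send_rows([
  [[0,0,0,0,0,0.12,1],[0,0,0,0,0,0.12,1],[0,0,0,0,0,0.12,1],[0,0,0,0,0,0.12,1],[0,0,0,0,0,0.12,1],[0,0,0,0,0,0.12,1],[0,0,0,0,0,0.12,1],[0,0,0,0,0,0.12,1],[0,0,0,0,0,0,1],[0,0,0,0,0,0,1]],
])

```text
time_s: 6.4
ee_pos: [480.3, -274.6, 285.4]
ee_rot: [-180.0, -0.0, 118.0]
force: [0.5, -0.6, -1.4]
gripper_width: 21.8
gripper_force: 45.0
```

Run:
```python
from h import *
np.set_printoptions(precision=1,suppress=True)
s=env.state(); print(s["ee_pos"],s["force"],s["gripper_width"])
im,d=optics.grab_frame("scene"); np.savez("scene1.npz",im=im,d=d)
K,R,t=cam("scene")
def pr(X): q=K@(R@np.array(X)+t); return q[:2]/q[2]
g=s["ee_pos"]
for dz in(19,-10,-15,-72,-92): print(dz,pr(g+[0,0,dz]))
u,v=pr(g-[0,0,45]).astype(int); save(im[v-60:v+60,u-80:u+80],"key1.png",5)
print("crop origin",u-80,v-60)
```

```text
[ 480.3 -274.6  285.4] [ 0.5 -0.6 -1.4] 21.839993498435273
19 [140.1 194. ]
-10 [143.5 202.3]
-15 [144.  203.7]
-72 [150.1 218.4]
-92 [152.  223.1]
crop origin 67 151
```

View pics/key1.png

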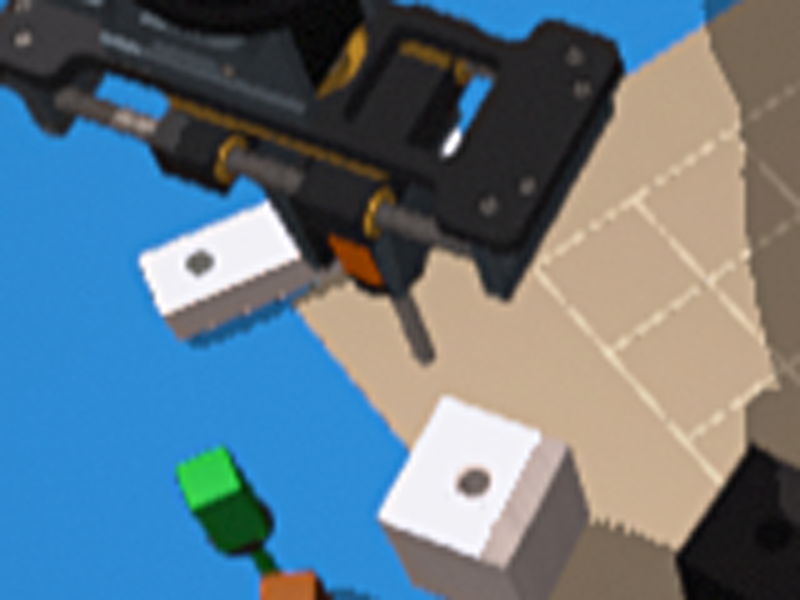

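The crop shows the key lifted upright, with its tip at about (152.4,222.6) px, so the tip is about 88 mm below the TCP. The free stand hole is at about (161.6,247.4) px. Next I'll go over the gap.

>>> send_rows([
  [[0,0,-0.0491,0.0552,0.167,0,1],[0,0,-0.0491,0.0552,0.167,0,1],[0,0,-0.0491,0.0552,0.167,0,1],[0,0,-0.0491,0.0552,0.167,0,1],[0,0,-0.0491,0.0552,0.167,0,1],[0,0,-0.0491,0.0552,0.167,0,1],[0,0,-0.0491,0.0552,0.167,0,1],[0,0,-0.0491,0.0552,0.167,0,1],[0,0,-0.0491,0.0552,0.167,0,1],[0,0,0,0,0,-0.06,1],[0,0,0,0,0,-0.06,1],[0,0,0,0,0,-0.06,1]],
])

```text
time_s: 7.65
ee_pos: [578.8, 25.0, 247.7]
ee_rot: [-179.8, 0.1, 78.2]
force: [1.2, -0.4, -1.2]
gripper_width: 21.9
gripper_force: 45.0
```

>>> send_rows([
  [[0,0,0,0,0,0,1],[0,0,0,0,0,0,1],[0,0,0,0,0,0,1]],
])

```text
time_s: 7.95
ee_pos: [580.1, 25.1, 250.6]
ee_rot: [179.9, -0.0, 78.1]
force: [0.6, -0.2, -1.4]
gripper_width: 21.2
gripper_force: 45.0
```

Run:
```python
from h import *
np.set_printoptions(precision=1,suppress=True)
s=env.state(); print(s["ee_pos"],s["force"],s["torque"],s["gripper_width"])
im,d=optics.grab_frame("scene"); np.savez("scene2.npz",im=im,d=d)
K,R,t=cam("scene")
def pr(X): q=K@(R@np.array(X)+t); return q[:2]/q[2]
g=s["ee_pos"]
u,v=pr(g-[0,0,80]).astype(int); o=np.array([u-40,v-30]); save(im[v-30:v+30,u-40:u+40],"gap2.png",10)
print("crop origin",o)
for dz in(-14,-80,-88,-92): print(dz,(pr(g+[0,0,dz])-o)*10)
print("latch",(pr([577.9,17.5,150])-o)*10)
print("hole",atz("scene",(161.6,247.4),80))
```

```text
[580.1  25.1 250.6] [ 0.6 -0.2 -1.4] [-0.1  0.  -0. ] 21.222354115489317
crop origin [261 147]
-14 [444.3 123.3]
-80 [408.6 302.7]
-88 [404.6 323. ]
-92 [402.6 333. ]
latch [364.9 367.4]
hole [ 481.  -275.6   80. ]
```

View pics/gap2.png

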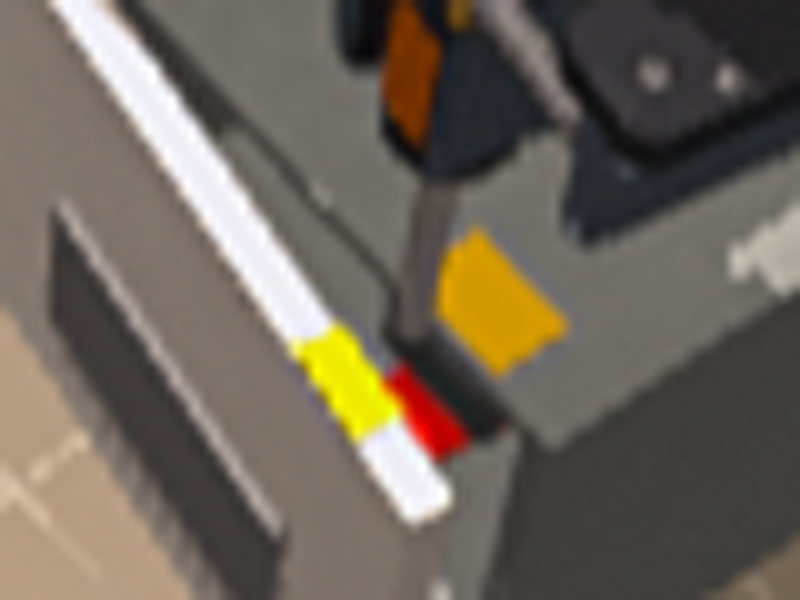

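The crop shows the shaft tip at about (410,332), right over the gap. The red hook is at (430,410) and the patch's inner edge midpoint at (368,363), which matches my prediction. I'll descend carefully.

>>> send_rows([
  [[0,0,0,0,0,-0.025,1],[0,0,0,0,0,-0.025,1],[0,0,0,0,0,-0.025,1],[0,0,0,0,0,-0.025,1],[0,0,0,0,0,-0.025,1],[0,0,0,0,0,-0.01,1],[0,0,0,0,0,-0.005,1],[0,0,0,0,0,0,1],[0,0,0,0,0,0,1]],
])

```text
time_s: 8.9
ee_pos: [580.0, 25.9, 222.2]
ee_rot: [180.0, -0.0, 78.2]
force: [0.8, -0.1, -1.6]
gripper_width: 21.5
gripper_force: 45.0
```

>>> send_rows([
  [[0,0,0,0,0,-0.005,1],[0,0,0,0,0,-0.005,1],[0,0,0,0,0,-0.005,1],[0,0,0,0,0,-0.005,1],[0,0,0,0,0,-0.005,1],[0,0,0,0,0,-0.005,1],[0,0,0,0,0,0,1],[0,0,0,0,0,0,1]],
])

```text
time_s: 9.7
ee_pos: [579.9, 25.9, 215.9]
ee_rot: [180.0, 0.0, 78.2]
force: [-0.4, -0.4, -0.2]
gripper_width: 22.2
gripper_force: 45.0
```

>>> send_rows([
  [[0,0,0,0,0,-0.005,1],[0,0,0,0,0,-0.005,1],[0,0,0,0,0,0,1],[0,0,0,0,0,0,1]],
])

```text
time_s: 10.1
ee_pos: [579.9, 25.8, 213.9]
ee_rot: [180.0, 0.0, 78.2]
force: [0.5, 0.2, -0.7]
gripper_width: 21.7
gripper_force: 45.0
```

>>> send_rows([
  [[0,0,0,0,0,-0.005,1],[0,0,0,0,0,-0.005,1],[0,0,0,0,0,0,1],[0,0,0,0,0,0,1]],
])

```text
time_s: 10.5
ee_pos: [579.8, 25.8, 211.9]
ee_rot: [180.0, 0.0, 78.2]
force: [0.5, -0.6, -0.6]
gripper_width: 21.9
gripper_force: 45.0
```

>>> send_rows([
  [[0,0,0,0,0,-0.005,1],[0,0,0,0,0,-0.005,1],[0,0,0,0,0,0,1],[0,0,0,0,0,0,1]],
])

```text
time_s: 10.9
ee_pos: [579.8, 25.8, 209.9]
ee_rot: [-180.0, 0.0, 78.2]
force: [0.1, -0.7, -0.6]
gripper_width: 21.9
gripper_force: 45.0
```

>>> send_rows([
  [[0,0,0,0,0,-0.005,1],[0,0,0,0,0,-0.005,1],[0,0,0,0,0,0,1],[0,0,0,0,0,0,1]],
])

```text
time_s: 11.3
ee_pos: [580.0, 25.9, 208.4]
ee_rot: [180.0, -0.0, 78.2]
force: [0.6, -0.5, 3.2]
gripper_width: 21.9
gripper_force: 45.0
```

>>> send_rows([
  [[0,0,0,0,0,-0.005,1],[0,0,0,0,0,-0.005,1],[0,0,0,0,0,-0.005,1],[0,0,0,0,0,-0.005,1],[0,0,0,0,0,-0.005,1],[0,0,0,0,0,0,1],[0,0,0,0,0,0,1],[0,0,0,0,0,0,1]],
])

```text
time_s: 12.1
ee_pos: [580.1, 25.8, 203.5]
ee_rot: [179.9, -0.0, 78.2]
force: [-0.8, 0.3, 6.8]
gripper_width: 21.9
gripper_force: 45.0
```

>>> send_rows([
  [[0,0,0,0,0,-0.005,1],[0,0,0,0,0,-0.005,1],[0,0,0,0,0,0,1],[0,0,0,0,0,0,1],[0,0,0,0,0,0,1]],
])

```text
time_s: 12.6
ee_pos: [580.1, 25.8, 201.8]
ee_rot: [179.9, -0.0, 78.2]
force: [-0.9, -0.9, 6.0]
gripper_width: 21.7
gripper_force: 45.0
```

>>> send_rows([
  [[0,0,0,0,0,-0.004,1],[0,0,0,0,0,-0.004,1],[0,0,0,0,0,0,1],[0,0,0,0,0,0,1],[0,0,0,0,0,0,1]],
])

```text
time_s: 13.1
ee_pos: [580.1, 25.9, 200.4]
ee_rot: [179.9, -0.0, 78.2]
force: [-1.2, -0.5, 8.8]
gripper_width: 21.9
gripper_force: 45.0
```

Run:
```python
from h import *
np.set_printoptions(precision=2,suppress=True)
for i in range(2):
    s=env.state(); print(s["ee_pos"],s["force"],s["time_s"]); optics.grab_frame("scene")
```

```text
[580.13  25.86 200.39] [-1.2  -0.48  8.8 ] 13.1
[580.1   25.87 200.37] [-1.2   0.73  7.23] 13.15
```

>>> send_rows([
  [[0,0,0,0,0,-0.003,1],[0,0,0,-0.001,-0.005,0,1],[0,0,0,-0.001,-0.005,0,1],[0,0,0,-0.001,-0.005,0,1],[0,0,0,-0.001,-0.005,0,1],[0,0,0,0,0,0,1],[0,0,0,0,0,0,1]],
])

```text
time_s: 13.9
ee_pos: [579.5, 22.2, 199.9]
ee_rot: [179.9, -0.1, 78.2]
force: [-1.1, 0.6, 8.4]
gripper_width: 21.7
gripper_force: 45.0
```

>>> send_rows([
  [[0,0,0,-0.001,-0.005,0,1],[0,0,0,-0.001,-0.005,0,1],[0,0,0,0,0,0,1],[0,0,0,0,0,0,1]],
])

```text
time_s: 14.3
ee_pos: [579.1, 20.2, 199.9]
ee_rot: [179.9, -0.1, 78.2]
force: [-0.9, 0.8, 8.9]
gripper_width: 21.6
gripper_force: 45.0
```

>>> send_rows([
  [[0,0,-0.0066,-0.0017,-0.0073,0,1],[0,0,-0.0066,-0.0017,-0.0073,0,1],[0,0,0,0,0,0,1],[0,0,0,0,0,0,1]],
])

```text
time_s: 14.7
ee_pos: [578.6, 17.2, 200.0]
ee_rot: [179.9, -0.1, 77.0]
force: [-0.8, 0.9, 8.7]
gripper_width: 21.9
gripper_force: 45.0
```

>>> send_rows([
  [[0,0,-0.0066,-0.0018,-0.0073,0,1],[0,0,-0.0066,-0.0018,-0.0073,0,1],[0,0,0,0,0,0,1],[0,0,0,0,0,0,1]],
])

```text
time_s: 15.1
ee_pos: [577.8, 14.3, 200.0]
ee_rot: [179.9, -0.1, 75.8]
force: [-1.5, 0.8, 7.6]
gripper_width: 22.0
gripper_force: 45.0
```

>>> send_rows([
  [[0,0,-0.0088,-0.0025,-0.0097,0,1],[0,0,-0.0088,-0.0027,-0.0096,0,1],[0,0,-0.0088,-0.0028,-0.0096,0,1],[0,0,-0.0088,-0.003,-0.0095,0,1],[0,0,0,0,0,0,1]],
])

```text
time_s: 15.6
ee_pos: [575.8, 6.5, 200.0]
ee_rot: [179.9, -0.1, 72.6]
force: [-1.1, 0.6, 8.6]
gripper_width: 21.9
gripper_force: 45.0
```

>>> send_rows([
  [[0,0,-0.0088,-0.0031,-0.0095,0,1],[0,0,-0.0088,-0.0032,-0.0095,0,1],[0,0,-0.0088,-0.0034,-0.0094,0,1],[0,0,-0.0088,-0.0035,-0.0094,0,1],[0,0,-0.0088,-0.0037,-0.0093,0,1],[0,0,-0.0088,-0.0038,-0.0093,0,1],[0,0,0,0,0,0,1],[0,0,0,0,0,0,1]],
])

```text
time_s: 16.4
ee_pos: [571.9, -4.8, 200.1]
ee_rot: [179.8, -0.1, 67.9]
force: [-0.9, 0.2, 8.9]
gripper_width: 21.4
gripper_force: 45.0
```

Run:
```python
from h import *
np.set_printoptions(precision=1,suppress=True)
s=env.state(); print(s["ee_pos"],s["force"],s["torque"],s["gripper_width"])
im,d=optics.grab_frame("scene")
K,R,t=cam("scene")
def pr(X): q=K@(R@np.array(X)+t); return q[:2]/q[2]
g=s["ee_pos"]
u,v=pr(g-[0,0,60]).astype(int); o=np.array([u-40,v-30]); save(im[v-30:v+30,u-40:u+40],"gap3.png",10)
rel=g[:2]-[435.9,47.2]; r=np.hypot(*rel); a=np.degrees(np.arctan2(rel[1],rel[0]))
print("r",r,"ang",a,"door est rad",np.radians(-4.7-a)+np.arcsin(4/r), (pr(g-[0,0,50])-o)*10)
```

```text
[571.9  -4.8 200.1] [-0.9  0.2  8.9] [-0.   0.2  0. ] 21.425394282561527
r 145.59024746332057 ang -20.939975648204705 door est rad 0.3109188708947616 [407.6 277.1]
```

View pics/gap3.png

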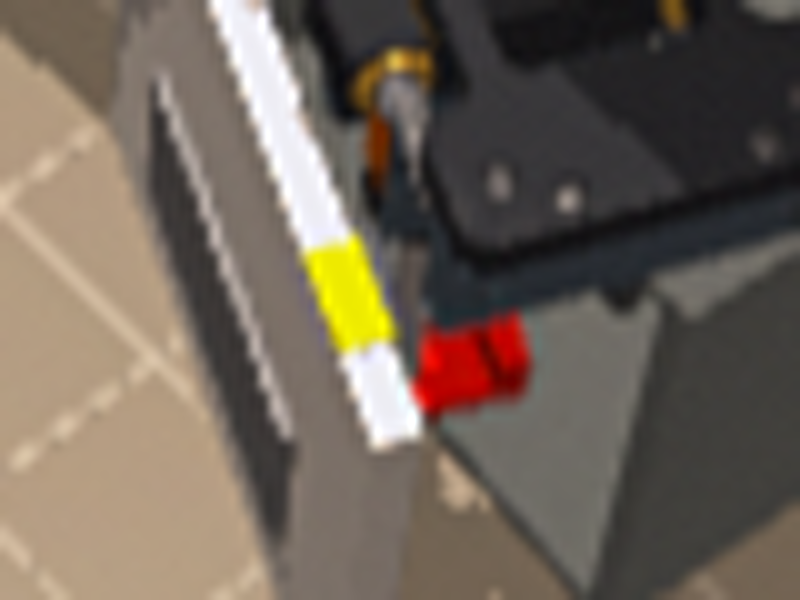

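The crop shows the door freed: the red hook's barb at (510,350) is outside the strike and the shaft lies against the inner face by the patch. I'll swing it along the arc and let the hook spring up.

>>> send_rows([
  [[0,0,-0.022,-0.01,-0.0229,0,1],[0,0,-0.022,-0.0108,-0.0226,0,1],[0,0,-0.022,-0.0115,-0.0222,0.016,1],[0,0,-0.022,-0.0123,-0.0218,0.016,1],[0,0,-0.022,-0.013,-0.0213,0.016,1],[0,0,-0.022,-0.0138,-0.0209,0.016,1]],
])

```text
time_s: 17.05
ee_pos: [556.0, -31.5, 211.1]
ee_rot: [-179.9, 0.0, 55.9]
force: [0.7, 0.6, -3.1]
gripper_width: 22.0
gripper_force: 45.0
```

>>> send_rows([
  [[0,0,-0.022,-0.0145,-0.0204,0,1],[0,0,-0.022,-0.0152,-0.0199,0,1],[0,0,-0.022,-0.0158,-0.0193,0,1],[0,0,-0.022,-0.0165,-0.0188,0,1],[0,0,-0.022,-0.0171,-0.0182,0,1],[0,0,-0.022,-0.0178,-0.0176,0,1],[0,0,-0.022,-0.0184,-0.017,0,1],[0,0,-0.022,-0.0189,-0.0163,0,1],[0,0,-0.022,-0.0195,-0.0157,0,1]],
])

```text
time_s: 17.95
ee_pos: [525.6, -64.2, 211.6]
ee_rot: [180.0, -0.0, 38.0]
force: [1.3, 0.1, -1.2]
gripper_width: 21.7
gripper_force: 45.0
```

>>> send_rows([
  [[0,0,-0.022,-0.02,-0.015,0,1],[0,0,-0.022,-0.0205,-0.0143,0,1],[0,0,-0.022,-0.021,-0.0135,0,1],[0,0,-0.022,-0.0215,-0.0128,0,1],[0,0,-0.022,-0.0219,-0.0121,0,1],[0,0,-0.022,-0.0223,-0.0113,0,1],[0,0,-0.022,-0.0227,-0.0105,0,1],[0,0,-0.022,-0.023,-0.0097,0,1],[0,0,-0.022,-0.0233,-0.009,0,1],[0,0,-0.022,-0.0236,-0.0081,0,1],[0,0,0,0,0,0,1],[0,0,0,0,0,0,1]],
])

```text
time_s: 19.15
ee_pos: [481.4, -87.1, 211.5]
ee_rot: [-180.0, 0.0, 18.4]
force: [0.0, 0.7, -1.4]
gripper_width: 21.4
gripper_force: 45.0
```

Run:
```python
from h import *
np.set_printoptions(precision=1,suppress=True)
s=env.state(); print(s["ee_pos"],s["ee_rot"],s["force"],s["qpos"])
g=s["ee_pos"]; rel=g[:2]-[435.9,47.2]; r=np.hypot(*rel); a=np.degrees(np.arctan2(rel[1],rel[0]))
print("r",r,"door est",np.radians(-4.7-a)+np.arcsin(4/r))
im,d=optics.grab_frame("scene"); save(im[60:330,100:460],"open4.png",2.0)
for o in optics.silhouettes("scene","door")[:2]:
    P=cloud("scene",d); m=o["mask"]&(abs(P[...,2]-150)<4)
    q=P[m][:,:2].astype(np.float32); 
    if len(q)>10: l=cv2.fitLine(q,cv2.DIST_HUBER,0,.01,.01).ravel(); print(o["conf"],len(q),l,np.degrees(np.arctan2(l[1],l[0])))
```

```text
[481.4 -87.1 211.5] [-180.     0.    18.4] [ 0.   0.7 -1.4] [-11.6  10.7 100.6  -0.   68.8  60. ]
r 141.84677875312744 door est 1.1903149644499307
0.73 305 [  0.3  -1.  458.  -39.2] -73.61563
```

View pics/open4.png

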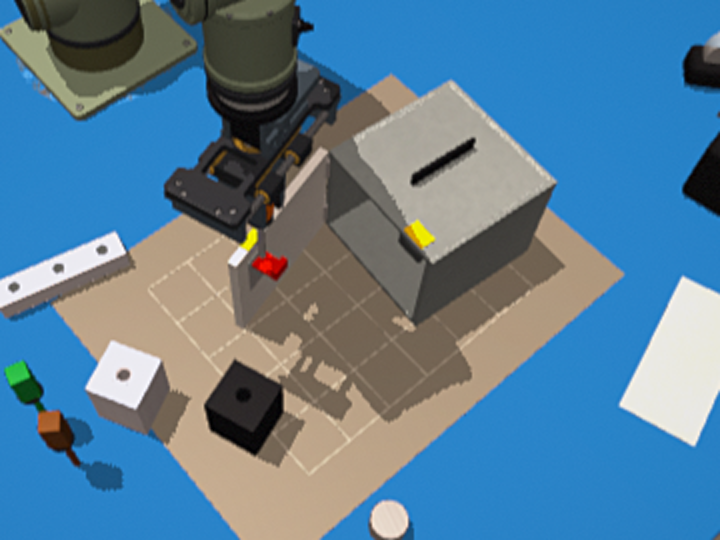

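The picture shows the door at about 69° with the hook sprung up, and the stand's hole at (123,375) is free. I'll back off from the face, lift, and go to the stand.

>>> send_rows([
  [[0,0,0,0.0095,0.0028,0,1],[0,0,0,0.0095,0.0028,0,1],[0,0,0,0,0,0.047,1],[0,0,0,0,0,0.047,1],[0,0,0,0,0,0.047,1],[0,0,0,0,0,0.047,1],[0,0,0,0,0,0.047,1],[0,0,0,0,0,0.047,1],[0,0,0,0,0,0.047,1],[0,0,0,0,0,0.047,1]],
])

```text
time_s: 20.25
ee_pos: [485.7, -86.1, 287.6]
ee_rot: [180.0, -0.0, 18.4]
force: [0.7, 0.6, -0.9]
gripper_width: 21.7
gripper_force: 45.0
```

>>> send_rows([
  [[0,0,0.0922,-0.002,-0.0786,0,1],[0,0,0.0922,-0.002,-0.0786,0,1],[0,0,0.0922,-0.002,-0.0786,0,1],[0,0,0.0922,-0.002,-0.0786,0,1],[0,0,0.0922,-0.002,-0.0786,0,1],[0,0,0.0922,-0.002,-0.0786,0,1],[0,0,0.0922,-0.002,-0.0786,0,1],[0,0,0.0922,-0.002,-0.0786,0,1],[0,0,0.0922,-0.002,-0.0786,0,1],[0,0,0.0922,-0.002,-0.0786,0,1],[0,0,0.0922,-0.002,-0.0786,0,1],[0,0,0.0922,-0.002,-0.0786,0,1]],
])

```text
time_s: 21.45
ee_pos: [480.9, -275.4, 287.1]
ee_rot: [180.0, -0.0, 118.3]
force: [0.2, -0.2, -0.0]
gripper_width: 21.8
gripper_force: 45.0
```

>>> send_rows([
  [[0,0,0,0,0,0,1],[0,0,0,0,0,0,1],[0,0,0,0,0,0,1]],
])

```text
time_s: 21.75
ee_pos: [480.9, -274.0, 286.9]
ee_rot: [180.0, -0.0, 117.9]
force: [-0.1, 0.0, -0.4]
gripper_width: 21.9
gripper_force: 45.0
```

>>> send_rows([
  [[0,0,0,-0.0025,-0.004,-0.075,1],[0,0,0,0,0,-0.075,1],[0,0,0,0,0,-0.075,1],[0,0,0,0,0,-0.075,1],[0,0,0,0,0,-0.075,1],[0,0,0,0,0,-0.075,1],[0,0,0,0,0,-0.075,1],[0,0,0,0,0,0,1],[0,0,0,0,0,0,1]],
])

```text
time_s: 22.65
ee_pos: [480.7, -275.0, 182.2]
ee_rot: [180.0, 0.0, 118.0]
force: [0.3, 0.3, -0.2]
gripper_width: 21.6
gripper_force: 45.0
```

>>> send_rows([
  [[0,0,0,0,0,-0.015,1],[0,0,0,0,0,-0.015,1],[0,0,0,0,0,-0.015,1],[0,0,0,0,0,-0.015,1],[0,0,0,0,0,-0.015,1],[0,0,0,0,0,-0.015,1],[0,0,0,0,0,0,1]],
])

```text
time_s: 23.35
ee_pos: [480.1, -275.4, 163.2]
ee_rot: [-180.0, -0.1, 118.0]
force: [-0.0, 0.8, -1.9]
gripper_width: 21.9
gripper_force: 45.0
```

>>> send_rows([
  [[0,0,0,0,0,-0.03,1],[0,0,0,0,0,-0.03,1],[0,0,0,0,0,-0.03,1],[0,0,0,0,0,-0.03,1],[0,0,0,0,0,0,1]],
])

```text
time_s: 23.85
ee_pos: [479.8, -275.1, 138.6]
ee_rot: [-179.9, -0.1, 118.0]
force: [-0.0, -0.0, -1.4]
gripper_width: 21.6
gripper_force: 45.0
```

>>> send_rows([
  [[0,0,0,0,0,-0.03,1],[0,0,0,0,0,-0.03,1],[0,0,0,0,0,-0.03,1],[0,0,0,0,0,-0.03,1],[0,0,0,0,0,-0.03,1],[0,0,0,0,0,-0.03,1],[0,0,0,0,0,-0.01,1],[0,0,0,0,0,-0.01,1],[0,0,0,0,0,0,1],[0,0,0,0,0,0,1]],
])

```text
time_s: 24.85
ee_pos: [480.6, -275.6, 100.0]
ee_rot: [180.0, 0.0, 118.0]
force: [0.5, -0.3, -1.1]
gripper_width: 21.5
gripper_force: 45.0
```

>>> send_rows([
  [[0,0,0,0,0,-0.01,1],[0,0,0,0,0,-0.01,1],[0,0,0,0,0,-0.005,1],[0,0,0,0,0,0,1],[0,0,0,0,0,0,1]],
])

```text
time_s: 25.35
ee_pos: [480.5, -275.5, 94.8]
ee_rot: [180.0, -0.0, 118.0]
force: [0.6, -0.4, -1.6]
gripper_width: 21.5
gripper_force: 45.0
```

>>> send_rows([
  [[0,0,0,0,0,-0.003,1],[0,0,0,0,0,0,1],[0,0,0,0,0,0,-1],[0,0,0,0,0,0,-1],[0,0,0,0,0,0,-1],[0,0,0,0,0,0,-1],[0,0,0,0,0,0,-1],[0,0,0,0,0,0,-1],[0,0,0,0,0,0,-1],[0,0,0,0,0,0,-1],[0,0,0,0,0,0,-1],[0,0,0,0,0,0,-1]],
])

```text
time_s: 26.55
ee_pos: [480.5, -275.5, 94.2]
ee_rot: [180.0, 0.0, 118.0]
force: [-1.1, -0.2, -0.1]
gripper_width: 91.0
gripper_force: 0.0
```

>>> send_rows([
  [[0,0,0,0,0,0.05,-1],[0,0,0,0,0,0.1,-1],[0,0,0,0,0,0.15,-1],[0,0,0,0,0,0.15,-1],[0,0,0,0,0,0.15,-1],[0,0,0,-0.2,0,0,-1],[0,0,0,-0.2,0,0,-1],[0,0,0,-0.2,0,0,-1],[0,0,0,0,0,0,-1],[0,0,0,0,0,0,-1]],
])

```text
time_s: 27.55
ee_pos: [360.5, -275.8, 215.2]
ee_rot: [179.9, 0.1, 117.9]
force: [-0.1, -0.1, -0.6]
gripper_width: 91.3
gripper_force: 0.0
```

Run:
```python
from h import *
np.set_printoptions(precision=1,suppress=True)
s=env.state(); print(s["ee_pos"],s["force"],s["gripper_width"])
for n in("scene","top"):
    im,d=optics.grab_frame(n); P=cloud(n,d); hsv=cv2.cvtColor(im,cv2.COLOR_RGB2HSV).astype(int)
    x,y,z=np.moveaxis(P,-1,0); m=(hsv[...,0]>8)&(hsv[...,0]<22)&(hsv[...,1]>170)&(x>430)&(x<530)&(y>-330)&(y<-220)&(z>120)
    print(n,m.sum(),np.median(P[m],0) if m.any() else None)
    if n=="scene": save(im[60:330,100:460],"end5.png",2.0)
```

```text
[ 360.5 -275.8  215.2] [-0.1 -0.1 -0.6] 91.26487274138397
scene 143 [ 484.6 -276.4  133.9]
top 112 [ 480.3 -271.8  134.1]
```

View pics/end5.png

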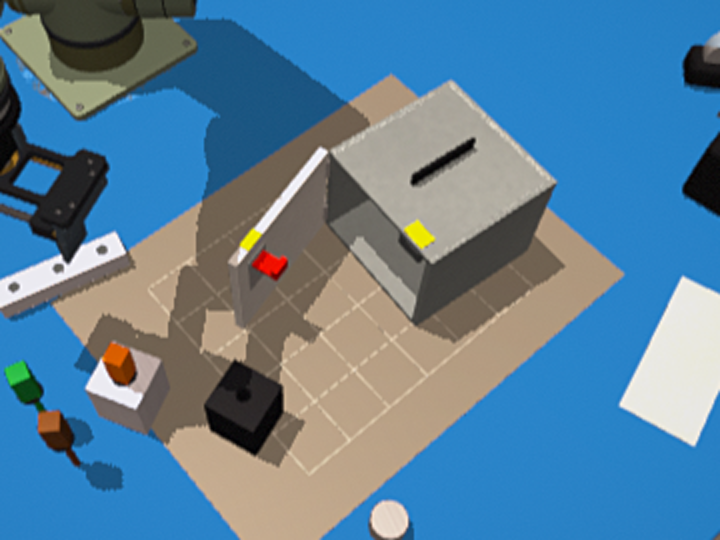

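The picture shows the key upright in its stand at (120,365) with the handle top at z = 134 mm. The door is wide open at (280,230) and the robot is clear, so I'll hand in.

```bash
python3 -c "
from workcell import env
print(env.job_done())"
```

```text
the job is handed in; nothing more can be done
None
```

The job is handed in: the door was opened with the key alone to about 69°, the key is back upright in its stand and released, and I saw no bench item disturbed. The hand-in returned no verdict.

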